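# Fit the pivot rod and hold the monitor arm over it

## Task

Take the steel pivot rod from its tray and push it down past the sprung jaw of the desk bracket until it sits fully home in both forks, with the jaw snapped shut over it, and let go of it. Then lift the offset monitor arm by its balance point and hold it level and square across the rod, the slot under its heavy knuckle centred about 60 mm above where it would sit on the rod, touching neither rod nor bracket; the program finishes while still holding it there. Leave the mouse, the mug and the stapler where they are.

Things in the scene. Friction and masses are not known exactly. Their poses are not given: they have to be found in the camera images.
- fork_seat (a point): Where the middle of the seated rod's axis lies: on the grey desk bracket, midway between its two forks, 65 mm above the desk. y = along the seated rod, z = up, x = across it, towards the jaw. The forks stand 45 mm either side of this point along y, each 10 mm thick, slot 17 mm wide, flat seat 7 mm below this point. Between them it is open to the base, except for the hinge bar.
- bracket: The same bracket, bolted down; origin on the desk, 65 mm below fork_seat, same axes. Base plate 110 (x) x 130 (y) x 10 mm. Each fork has a tall prong on the -x side with an outward flare up to 29 mm above fork_seat, and a short prong on the +x side ending 2 mm above fork_seat.
- jaw (a joint): Bare metal jaw on the bracket's +x side, hinge bar along y (10 mm thick, 26 mm to +x of fork_seat, 45 mm below). A nose over each fork: underside 8.5 mm above fork_seat, tip 3 mm to +x, steep face leading up and out to 35 mm above. 0 rad = shut (sprung); grows as it swings out to +x, most 0.5. A rod pushed straight down opens it about 0.1 with 5 to 15 N; it snaps back to 0 once the rod is home.
- rod_center (a point): Loose steel pivot rod: 14 mm diameter, 136 mm long along its y axis, 0.12 to 0.24 kg, with a 22 mm round collar, 10 mm long, at each end (collars' inner faces 58 mm from the middle; they go outside the forks, 8 mm to spare each side). This point is its middle, on its axis. Only its y direction matters; either way round fits.
- rod: The rod again, same origin and axes as rod_center.
- tray_center (a point): Black parts tray, fixed, 90 x 150 mm, 6 mm floor, holding the rod in two notched posts (12 mm thick, 42 mm either side of the middle, 43 mm high). This point is 40 mm above the desk, on the lying rod's axis; y = along the rod. Between the posts the rod is free; it lifts straight up.
- balance_point (a point): Balance point of the loose cast-aluminium monitor arm (0.4 to 0.8 kg): middle of its straight bar, 30 mm above its underside. x = along the bar to the light end, z = up. Bar 22 mm wide, 24 mm high, its underside 18 mm above the desk, x = -37 to 140 mm. Heavy knuckle: x = -93 to -37, 52 mm wide, 56 mm high. Light end: upright round hub, 40 mm across, 44 mm high, axis at x = 160.
- knuckle_slot (a point): Where the rod's axis would lie in the knuckle's slot if the arm hung on the rod: 65 mm from balance_point towards its -x, 13 mm below it, 17 mm above the knuckle's underside. Slot 18 mm wide, 24 mm deep, open downwards, running through along y. Same axes as balance_point. The arm may point to either side of the rod.
- monitor_arm: The monitor arm again, lying on the desk on knuckle and hub: origin on its underside, 30 mm below balance_point, same axes.
- mouse_center (a point): Bystander: black computer mouse, 104 x 62 x 34 mm, point at mid-height.
- mug: Bystander: white mug, 80 mm across, 90 mm high, origin under its centre.
- stapler_center (a point): Bystander: black stapler, 130 x 32 x 55 mm, point at mid-height.
There are look-alikes about, which are no part of the job. Leave any green or turquoise look-alike of the bracket alone.

How it is judged:
By the outcome, as a careful person would: the job done as asked, in the order asked, and still so for the second after the job is handed in, while the arm keeps its last pose, push and grip.
It also fails if it takes over 64 s, if anything falls off the work surface, if the arm or the gripper's body presses on something with over 40 N, if the wrist force passes 120 N, or if a joint passes its speed limit or range.

## Robot

A 6-joint arm with a two-finger parallel gripper is mounted at the origin on the work surface. World frame = base frame: x ahead of the robot, y to its left, z up, the work surface at z = 0. Lengths are in m, angles in rad, forces in N, time in s.
With the tool pointing down it reaches from about 0.35 to 0.725 m from the base axis. Payload 4.3 kg.
Tool frame: the origin (TCP) lies at the centre of the arm's flange, where the gripper is bolted on; the fingertips stand 173 mm ahead of it and the grasp point (between the pads) lies 155 mm ahead of it; z points along the fingers, y is the line along which they close (so a half turn about z gives the same grasp; the last joint's range is limited). The gripper opens to 85 mm and grips with 20 to 120 N. Pads are 22 mm wide; open, the fingers measure 114 mm over their backs; the gripper's body (76 mm by 85 mm) begins 54 mm behind the grasp point. The pads swing forward as they close: fully open they stand 13 mm farther back than shut.
Start: joints at [-1.262, 0.377, 0.081, 1.274, 0, 1.46], TCP at [0.234, -0.525, 0.405] pointing down, gripper open.
Joint ranges: [-2.72, 2.72], [-0.84, 1.66], [-1.02, 1.22], [-1.77, 2.12], [-1.37, 1.28], [-3.14, 3.14]. Speed limits (rad/s): [2.57, 2.57, 3.14, 3.14, 3.14, 3.14].

## Interface

Orientations are given as a rotation vector (axis times angle).
In Python, from bench import * gives the robot as it stands. Calls block until the motion is done:
- move_to(position, orientation): joint-space move of the TCP to a pose.
- movel(position, velocity=0.15, attitude=None, stop_force=None): straight line of the TCP; attitude=None keeps the orientation; velocity is the mean speed in m/s. With stop_force (N) it stops when the force on the tool has changed by that much, and returns True; else False.
- set_joints(angles): joint-space move.
- let_go() and clamp(grasp_force=None): open the fingers fully, or close them until they stop; grasp_force is the grip in N (None keeps the last).
- hold(seconds).
- solve_ik(position, orientation): joint angles nearest the present ones, or None.
- get_obs(): the state.
- get_image(name): name is "scene" or "top" or "wrist"; returns the picture (384x512x3 uint8, red, green, blue); there is no depth.
- get_calibration(name): a dict with "K" (3x3 intrinsics, pixels), "T" (4x4, takes a point from camera to world coordinates). Camera axes: x right, y down, z forward; pixel columns grow to the right and rows downward; lengths in m; the calibration is good to about 2 mm. A picture is of the moment at which its call begins: read the wrist's pose just before it. get_calibration takes no time and is no camera call; for the wrist camera it gives the pose at the moment of the call.
A pose or a line that the arm cannot do raises PlanningError and nothing moves.
- close_job(): hands the job in; it is judged then, once.
The state is a dict: "time_s": time; "joints": joint angles; "dq": joint speeds; "joint_torque": joint torques, N m; "tool_pos": TCP position; "tool_rot": TCP orientation; "wrist_force": force on the tool from outside, world axes, zero at the start; "wrist_torque": the same for the moment, N m; "width": opening from 0.0 (shut) to 1.0 (fully open); "grasp_force": force on a finger pad.
Only numpy, scipy, OpenCV 4.12 (cv2) and the standard library are available. Lean on these libraries where they do the work, as an engineer would, in place of code of your own. Each camera call takes 0.05 s, during which the arm holds its last target. There are 200 camera calls.

## Working session

There is one attempt and no reset: what is moved stays moved. The work goes in short steps, each a Python script; the robot and the scene stay as the last script left them, time stands still between calls to the robot, and variables do not carry over. Pictures are saved under pics/ and viewed, at most 11 in all, crops included, and the job is handed in when it is done.

```bash
ls; mkdir -p pics; python3 - <<'E'
from bench import *
import cv2, numpy as np
o=get_obs(); print(o)
for n in ("top","scene"):
    im=get_image(n); cv2.imwrite(f"pics/{n}0.png",im[:,:,::-1]); 
    c=get_calibration(n); print(n,np.round(c["K"],1).tolist(),np.round(c["T"],3).tolist())
a=cv2.imread("pics/top0.png");cv2.imwrite("pics/top0b.png",cv2.resize(a,(800,600)))
a=cv2.imread("pics/scene0.png");cv2.imwrite("pics/scene0b.png",cv2.resize(a,(800,600)))
E
```

```text
pics
{'time_s': 0.0, 'joints': array([-1.26229393e+00,  3.78071143e-01,  7.96385943e-02,  1.27441746e+00,
        7.64574352e-06,  1.46048280e+00]), 'dq': array([ 0.00097401, -0.00176407, -0.00171123,  0.00038618, -0.00028253,
        0.00022477]), 'joint_torque': array([-2.59702181e-03, -4.63605416e+01,  2.69875664e+01,  2.08873709e-02,
       -3.48832818e-04, -1.04131556e-05]), 'tool_pos': array([ 0.23374683, -0.52501187,  0.40376083]), 'tool_rot': array([-3.07096221e+00, -6.52651900e-01,  3.06996303e-04]), 'wrist_force': array([-0.16612731,  0.07539401, -0.51875575]), 'wrist_torque': array([ 2.47159465e-03, -2.06999187e-02, -9.21763341e-05]), 'grasp_force': 0.0, 'width': 0.9982819117590522}
top [[351.9, 0.0, 256.1], [0.0, 351.9, 188.2], [0.0, 0.0, 1.0]] [[0.007, -0.997, 0.075, 0.455], [-1.0, -0.008, -0.015, 0.02], [0.016, -0.075, -0.997, 1.039], [0.0, 0.0, 0.0, 1.0]]
scene [[391.0, 0.0, 258.9], [0.0, 391.0, 191.2], [0.0, 0.0, 1.0]] [[-0.484, 0.643, -0.593, 1.272], [0.875, 0.358, -0.325, 0.436], [0.003, -0.676, -0.736, 1.002], [0.0, 0.0, 0.0, 1.0]]
```

View pics/top0b.png

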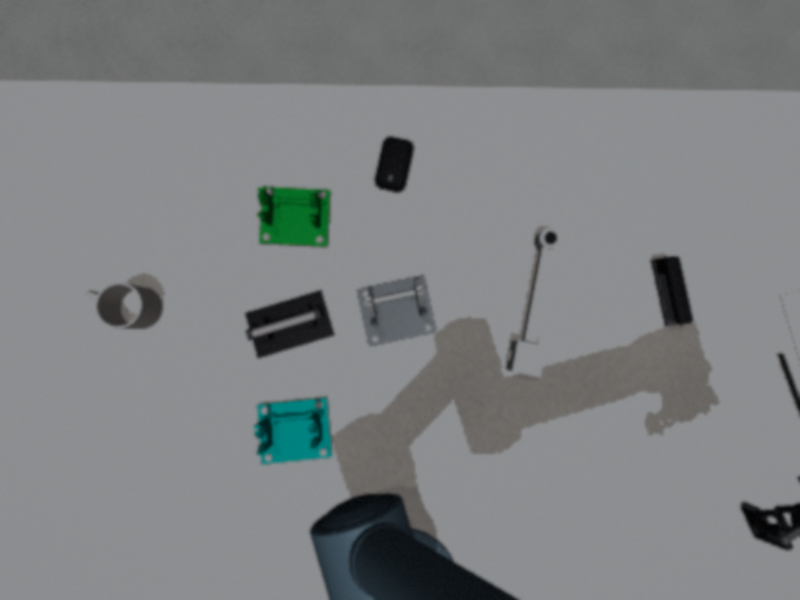

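View pics/scene0b.png

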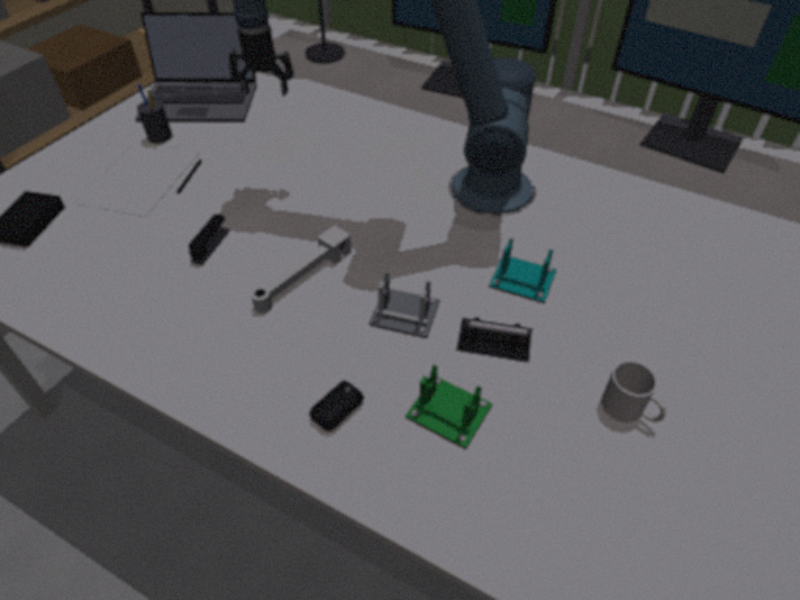

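Top view (800x600 scale): the grey bracket is at (397,310), with its hinge bar on the upper, world +x, side. The tray with the rod is at (290,323). The monitor arm runs from its hub at (547,238) to the knuckle at about (517,350). The look-alikes are green and turquoise.

```bash
cat > h.py <<'E'
import numpy as np, cv2
from scipy.spatial.transform import Rotation as R
def ray(c,px,z):
    K,T=np.array(c["K"]),np.array(c["T"])
    d=T[:3,:3]@np.linalg.inv(K)@np.array([px[0],px[1],1.0]); o=T[:3,3]
    return o+d*(z-o[2])/d[2]
def proj(c,p):
    K,T=np.array(c["K"]),np.array(c["T"])
    q=K@(T[:3,:3].T@(np.array(p)-T[:3,3])); return q[:2]/q[2]
def down(yaw):  # tool z down, tool y (closing line) along world angle yaw
    y=np.array([np.cos(yaw),np.sin(yaw),0]); z=np.array([0,0,-1.0]); x=np.cross(y,z)
    return R.from_matrix(np.c_[x,y,z]).as_rotvec()
E
python3 - <<'E'
from bench import *
from h import *
im=cv2.imread("pics/top0.png"); c=get_calibration("top")
P=lambda u,v,z:np.round(ray(c,(u/1.5625,v/1.5625),z),3)
print("bracket corners",[P(*q,0.01) for q in((358,290),(424,277),(437,332),(369,345))])
print("tray corners",[P(*q,0.006) for q in((246,311),(322,291),(333,332),(258,357))])
print("rod ends",P(250,332,.04),P(328,312,.04))
print("hub",P(547,238,.044),"knuckle",P(522,342,.056), "bar",P(530,320,.042),P(539,255,.042))
w=get_calibration("wrist");o=get_obs()
Tt=np.eye(4);Tt[:3,:3]=R.from_rotvec(o["tool_rot"]).as_matrix();Tt[:3,3]=o["tool_pos"]
print(np.round(w["K"],1).tolist());print(np.round(np.linalg.inv(Tt)@w["T"],3))
# grey stats
print(im[198,254],im[190,235],im[215,150],im[160,345],im[130,300])
E
```

```text
bracket corners [array([0.539, 0.083, 0.01 ]), array([ 0.565, -0.041,  0.01 ]), array([ 0.462, -0.065,  0.01 ]), array([0.437, 0.061, 0.01 ])]
tray corners [array([0.499, 0.292, 0.006]), array([0.537, 0.151, 0.006]), array([0.46 , 0.129, 0.006]), array([0.413, 0.268, 0.006])]
rod ends [0.459 0.275 0.04 ] [0.496 0.135 0.04 ]
hub [ 0.635 -0.264  0.044] knuckle [ 0.445 -0.213  0.056] bar [ 0.485 -0.232  0.042] [ 0.604 -0.25   0.042]
[[333.5, 0.0, 262.0], [0.0, 333.5, 188.5], [0.0, 0.0, 1.0]]
[[-0.    -0.964 -0.264  0.066]
 [ 1.    -0.     0.     0.   ]
 [-0.    -0.264  0.964  0.029]
 [ 0.     0.     0.     1.   ]]
[105 101  95] [127 124 123] [145 143 140] [61 60 60] [146 144 142]
```

```bash
python3 - <<'E'
from bench import *
from h import *
for nm,p in (("look",[.48,.16,.42]),("tray",[.477,.21,.195]),("br",[.50,.01,.22])):
    for y in (.23,.23-np.pi): print(nm,y,solve_ik(p,down(y)))
for y in (np.pi/2-.15,-np.pi/2-.15):
    print("arm",y,solve_ik([.52,-.23,.2],down(y)))
    # carry pose
y=.23; j=solve_ik([.48,.16,.42],down(y)); k=solve_ik([.48,.16,.42],down(y-np.pi))
cur=get_obs()["joints"]
use=down(y) if abs(j[5])<abs(k[5]) else down(y-np.pi)
p=np.array([.48,.115,.42]); p[:2]+=R.from_rotvec(use).as_matrix()[:2,0]*.045
move_to(p,use)
c=get_calibration("wrist"); im=get_image("wrist"); cv2.imwrite("pics/w1.png",im[:,:,::-1])
import pickle; pickle.dump(c,open("pics/w1.pkl","wb"))
cv2.imwrite("pics/w1b.png",cv2.resize(im[:,:,::-1],(800,600),interpolation=cv2.INTER_CUBIC))
o=get_obs();print(o["time_s"],o["joints"])
E
```

```text
look 0.23 [ 1.96314262e-01  2.32359096e-01 -8.03573557e-02  1.25807988e+00
 -4.44089210e-16  1.53711059e+00]
look -2.911592653589793 [ 1.96314262e-01  2.32359096e-01 -8.03573557e-02  1.25807988e+00
 -4.44089210e-16 -1.60448206e+00]
tray 0.23 [ 2.92961951e-01  4.35109578e-01 -4.16774115e-01  7.18912634e-01
 -4.44089210e-16  1.63375828e+00]
tray -2.911592653589793 [ 2.92961951e-01  4.35109578e-01 -4.16774115e-01  7.18912634e-01
 -4.44089210e-16 -1.50783438e+00]
br 0.23 [-0.10691779  0.36887472 -0.44423019  0.75769142  0.          1.23387853]
br -2.911592653589793 [-1.06917792e-01  3.68874724e-01 -4.44230186e-01  7.57691417e-01
 -4.44089210e-16 -1.90771412e+00]
arm 1.4207963267948966 [-0.52799696  0.50761308 -0.27646712  0.78671612  0.         -0.37799696]
arm -1.7207963267948965 [-0.52799696  0.50761308 -0.27646712  0.78671612  0.          2.76359569]
2.7167 [ 1.96679015e-01  2.12212928e-01 -1.06355380e-01  1.25226296e+00
 -1.81489480e-04  1.53882714e+00]
```

View pics/w1b.png

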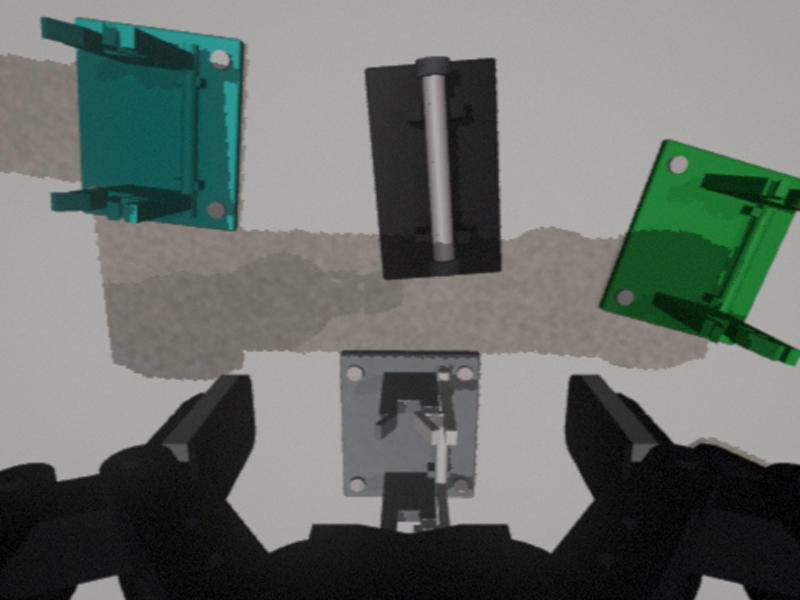

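The wrist view (800x600) shows the rod running from (433,66) to (444,268). The grey bracket's base-plate corners are at (341,353), (479,353), (473,497) and (344,496), and the hinge bar is on the right (+x) side.

```bash
python3 - <<'E'
from h import *
import pickle
c=pickle.load(open("pics/w1.pkl","rb")); im=cv2.imread("pics/w1.png"); g=cv2.cvtColor(im,cv2.COLOR_BGR2GRAY)
S=1.5625
# rod: bright pixels inside tray rectangle
m=np.zeros_like(g); cv2.fillPoly(m,[np.int32(np.array([(376,78),(488,70),(490,255),(390,262)])/S)],255)
m=((g>95)&(m>0)).astype(np.uint8)
cs,_=cv2.findContours(m,0,2); k=max(cs,key=cv2.contourArea); r=cv2.minAreaRect(k); b=cv2.boxPoints(r); print("rod rect",r)
P=np.array([ray(c,p,.04) for p in k[:,0,:]])
q=ray(c,r[0],.043); e=[(ray(c,b[i],.043)) for i in range(4)]
L=[np.linalg.norm(b[i]-b[(i+1)%4]) for i in range(2)]
a=e[0]-e[1] if L[0]>L[1] else e[1]-e[2]; a*=np.sign(a[1])
print("rod c",q,"len",np.linalg.norm(a),"yaw",np.arctan2(-a[0],a[1]))
t=[ray(c,np.array(p)/S,.006) for p in((366,69),(495,59),(500,271),(384,278))]
print("tray c",np.mean(t,0),"yaw",np.arctan2(-(t[0]+t[1]-t[2]-t[3])[0],(t[0]+t[1]-t[2]-t[3])[1]))
m=((g>60)&(g<125)).astype(np.uint8)
B=[ray(c,np.array(p)/S,.010) for p in((341,353),(479,353),(473,497),(344,496))]
d=(B[0]+B[1]-B[2]-B[3]); print("bracket c",np.mean(B,0),"yaw",np.arctan2(-d[0],d[1]),[np.linalg.norm(B[i]-B[(i+1)%4]) for i in range(4)])
H=[ray(c,np.array(p)/S,.010) for p in((354.5,373),(465,373),(462,485),(357,485))]
d=(H[0]+H[1]-H[2]-H[3]); d2=(H[1]+H[2]-H[0]-H[3]);print("holes c",np.mean(H,0),"yaw",np.arctan2(-d[0],d[1]),np.arctan2(d2[1],d2[0]))
E
```

```text
rod rect ((279.97381591796875, 106.52922821044922), (117.319091796875, 12.31434440612793), 86.8201675415039)
rod c [0.47436826 0.2179941  0.043     ] len 0.11570295019514402 yaw 0.3049481286026003
tray c [0.47714221 0.21168294 0.006     ] yaw 0.2986078234826322
bracket c [0.50358566 0.01174266 0.01      ] yaw 0.21943196858467412 [np.float64(0.10781409211477855), np.float64(0.13057242393150506), np.float64(0.1093046672418296), np.float64(0.12960597374335933)]
holes c [0.5045397  0.00905363 0.01      ] yaw 0.226887723254883 0.22879778416846794
```

```bash
python3 - <<'E'
from bench import *
from h import *
import pickle
r=down(.302)
move_to([.4748,.216,.255],r)
print(movel([.4748,.216,.195],.12,stop_force=12))
clamp(60); o=get_obs(); print(o["width"],o["grasp_force"],o["tool_pos"],o["wrist_force"])
movel([.4748,.216,.30],.2)
c=get_calibration("wrist"); im=get_image("wrist"); cv2.imwrite("pics/w2.png",im[:,:,::-1])
pickle.dump(c,open("pics/w2.pkl","wb"))
cv2.imwrite("pics/w2b.png",cv2.resize(im[:,:,::-1],(800,600),interpolation=cv2.INTER_CUBIC))
o=get_obs();print(o["time_s"],o["width"],o["wrist_force"],o["tool_pos"])
E
```

```text
False
0.14336834470207527 58.40067744255066 [0.47489723 0.21604923 0.19527493] [-0.4269324   0.17071538  3.03705551]
5.4917 0.14254783716069527 [ 0.12205475  0.32691363 -1.95159368] [0.47397826 0.21572875 0.29824421]
```

View pics/w2b.png

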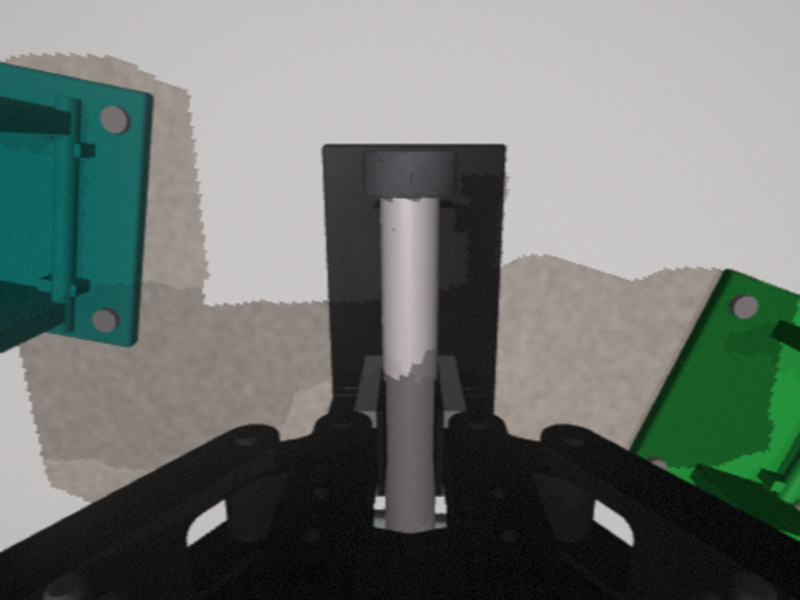

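The rod is held. It runs along the image vertical, centred at column ~410, and the far collar's inner face is at row ~198.

```bash
python3 - <<'E'
from h import *
import pickle
c=pickle.load(open("pics/w2.pkl","rb"))
tp=np.array([.47398,.21573,.29824]); M=R.from_rotvec(down(.302)).as_matrix()
for px,z in (((410,198),.144),((410,152),.144),((410,198),.155),((410,198),.148),((409,340),.148)):
    w=ray(c,np.array(px)/1.5625,tp[2]-z); print(px,z,M.T@(w-tp))
E
```

```text
(410, 198) 0.144 [ 0.05683675 -0.00017879  0.144     ]
(410, 152) 0.144 [ 0.06651814 -0.00018208  0.144     ]
(410, 198) 0.155 [ 0.05590698 -0.0001845   0.155     ]
(410, 198) 0.148 [ 0.05649865 -0.00018087  0.148     ]
(409, 340) 0.148 [ 0.02244265 -0.00041233  0.148     ]
```

```bash
python3 - <<'E'
from bench import *
from h import *
import pickle
y=.224; r=down(y); M=R.from_rotvec(r).as_matrix()
p=np.array([.504,.0105,.34])-M[:,0]*.095
move_to(p,r)
c=get_calibration("wrist"); im=get_image("wrist"); cv2.imwrite("pics/w3.png",im[:,:,::-1])
pickle.dump(c,open("pics/w3.pkl","wb"))
cv2.imwrite("pics/w3b.png",cv2.resize(im[:,:,::-1],(800,600),interpolation=cv2.INTER_CUBIC))
o=get_obs();print(o["time_s"],o["width"],o["wrist_force"],o["tool_pos"])
E
```

```text
6.7083 0.14045606122903773 [-2.10682676e-03  3.59180494e-01 -2.12447698e+00] [ 0.52490819 -0.08089733  0.3394472 ]
```

View pics/w3b.png

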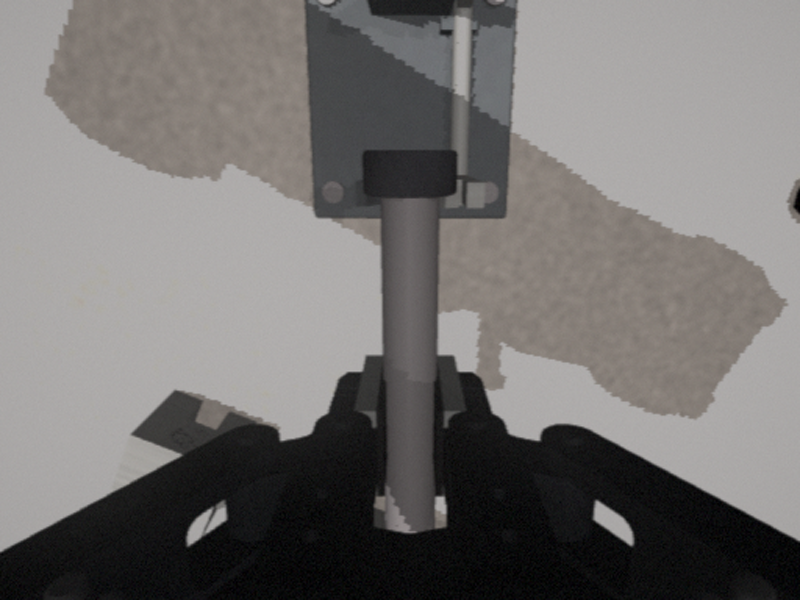

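The bracket's base edges are at columns 316 and 506 at its near edge (row 217) and at 307 and 517 at row 0. The rod, at column 410, is already nearly in line with it.

```bash
python3 - <<'E'
from h import *
import pickle
c=pickle.load(open("pics/w3.pkl","rb"))
tp=np.array([.52491,-.0809,.33945]); M=R.from_rotvec(down(.224)).as_matrix()
for px in ((316,217),(506,217),(308,20),(515.5,20),(332,192),(488,192)):
    w=ray(c,np.array(px)/1.5625,.01); print(px,M.T@(w-tp),w)
E
```

```text
(316, 217) [ 0.03050659 -0.05445307  0.32945   ] [ 0.46504087 -0.06325131  0.01      ]
(506, 217) [0.03063711 0.05451424 0.32945   ] [ 0.57125683 -0.03891897  0.01      ]
(308, 20) [ 0.13292557 -0.0539119   0.32945   ] [0.44281805 0.03672912 0.01      ]
(515.5, 20) [0.13301686 0.05436708 0.32945   ] [0.54837158 0.0608703  0.01      ]
(332, 192) [ 0.04462504 -0.04473791  0.32945   ] [ 0.47137716 -0.04732754  0.01      ]
(488, 192) [0.04472656 0.04361976 0.32945   ] [ 0.55750481 -0.02760154  0.01      ]
```

```bash
python3 - <<'E'
from bench import *
from h import *
import pickle
r=down(.224); M=R.from_rotvec(r).as_matrix()
b=np.array([.52491,-.0809,0])+M[:,0]*.0955+M[:,1]*.0001; b[2]=0; print(b)
p=b+M[:,0]*.0014+M[:,1]*.0002
clamp(100)
movel(p+[0,0,.34],.15); 
movel(p+[0,0,.265],.15); f0=get_obs()["wrist_force"]
for z,s in ((.250,15),(.235,25),(.2195,30),(.2180,30)):
    h=movel(p+[0,0,z],.05,stop_force=s); o=get_obs(); print(z,h,o["tool_pos"],o["wrist_force"]-f0,o["wrist_torque"],o["time_s"])
    if h: break
im=get_image("wrist"); cv2.imwrite("pics/w4b.png",cv2.resize(im[:,:,::-1],(800,600),interpolation=cv2.INTER_CUBIC))
E
```

```text
[0.50379395 0.01223631 0.        ]
0.25 False [0.50345552 0.01370884 0.24973587] [-0.58940263  1.2825332  -0.43095958] [0.03966268 0.03032844 0.00793649] 8.8333
0.235 False [0.50299377 0.01369759 0.23419109] [-1.36505713  0.60563163  1.22085097] [-0.11729059  0.25660072 -0.04316364] 9.2833
0.2195 True [0.50407078 0.0136641  0.22031732] [-2.66266233  0.58389027  8.84681624] [0.01362409 0.28819058 0.02644476] 9.65
```

View pics/w4b.png

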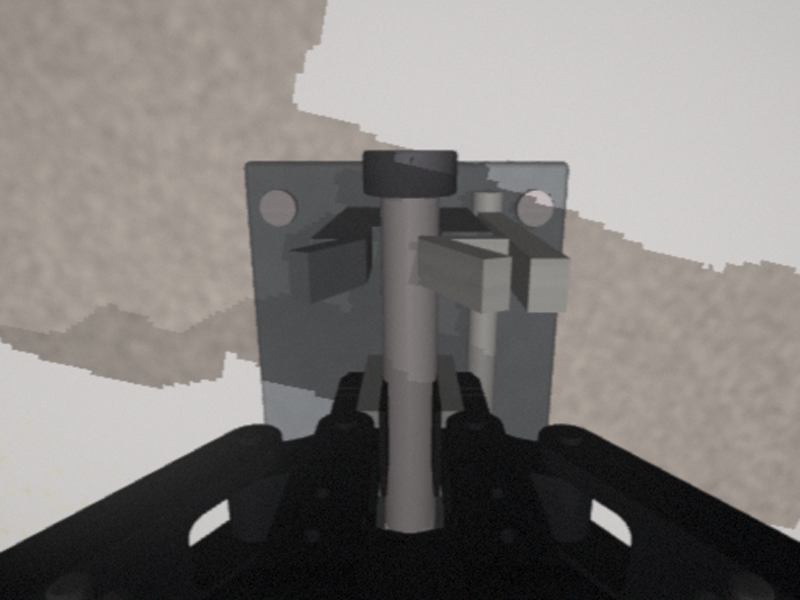

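The rod is down between the forks at z ≈ 0.065, with the jaw nose at (460,260) over it. Next I push it home, release and check.

```bash
python3 - <<'E'
from bench import *
from h import *
import pickle
r=down(.224); M=R.from_rotvec(r).as_matrix()
p=np.array([.5034,.0136,0])
print(movel(p+[0,0,.2183],.03,stop_force=22)); o=get_obs(); print(o["tool_pos"],o["wrist_force"])
let_go(); o=get_obs(); print(o["time_s"],o["width"],o["wrist_force"])
movel(p+[0,0,.34]-M[:,0]*.03,.25)
c=get_calibration("wrist"); im=get_image("wrist"); pickle.dump((c,get_obs()["tool_pos"]),open("pics/w5.pkl","wb"))
cv2.imwrite("pics/w5.png",im[:,:,::-1])
cv2.imwrite("pics/w5b.png",cv2.resize(im[:,:,::-1],(800,600),interpolation=cv2.INTER_CUBIC))
print(get_obs()["time_s"])
E
```

```text
False
[0.50427339 0.01364409 0.22017983] [-5.84806621  0.67792131 16.37696572]
10.6583 1.0002737664447607 [-0.11518711 -0.54777529  0.26815092]
11.3583
```

View pics/w5b.png

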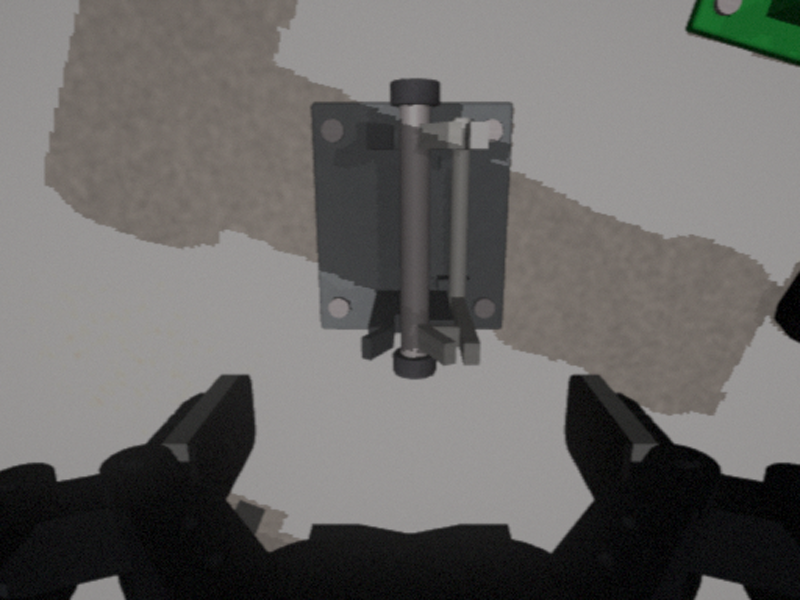

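The rod is seated in both forks, with collars at (415,90) and (414,365) and the jaw noses shut over it. Next, the monitor arm.

```bash
python3 - <<'E'
from bench import *
from h import *
import pickle
c5,tp=pickle.load(open("pics/w5.pkl","rb"))
print("rod ends",ray(c5,np.array((415,91))/1.5625,.068),ray(c5,np.array((414,364))/1.5625,.068))
a=-.262; r=down(a+np.pi/2); d=np.array([np.cos(a),np.sin(a),0])
move_to(np.array([.4805,-.2225,.37])+.03*d,r)
c=get_calibration("wrist"); im=get_image("wrist"); pickle.dump((c,get_obs()["tool_pos"]),open("pics/w6.pkl","wb"))
cv2.imwrite("pics/w6.png",im[:,:,::-1])
cv2.imwrite("pics/w6b.png",cv2.resize(im[:,:,::-1],(800,600),interpolation=cv2.INTER_CUBIC))
o=get_obs();print(o["time_s"],o["joints"])
E
```

```text
rod ends [0.49047977 0.07467875 0.068     ] [ 0.51868565 -0.04983118  0.068     ]
12.725 [-5.36864281e-01  3.56468166e-01 -4.13822845e-02  1.17441307e+00
  1.98353497e-04 -2.75454542e-01]
```

View pics/w6b.png

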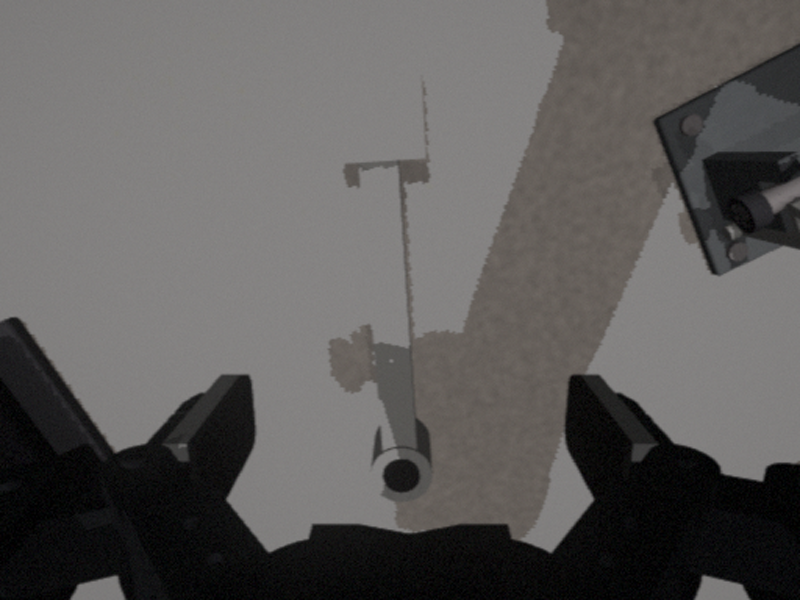

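The hub hole is at (402,472) and the bar's right edge runs from (400,165) to (415,445). The knuckle, at rows 75–163, has almost no contrast, so I'll enhance a composite of this frame.

```bash
python3 - <<'E'
import cv2, numpy as np
g=cv2.imread("pics/w6.png",0); g=cv2.bilateralFilter(g,5,12,3)
g=np.clip((g.astype(float)-95)*255/50,0,255).astype(np.uint8)
a=cv2.resize(g[30:130,200:300],(500,500),interpolation=cv2.INTER_CUBIC)
b=cv2.resize(g[90:330,220:290],(160,550),interpolation=cv2.INTER_CUBIC)
b=cv2.resize(g[90:330,220:290],None,fx=2.5,fy=2.5,interpolation=cv2.INTER_CUBIC)[:600]
o=np.zeros((600,800),np.uint8); o[:500,:500]=a; o[:b.shape[0],520:520+b.shape[1]]=b
cv2.imwrite("pics/w6c.png",o)
E
```

```text
(no output)
```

View pics/w6c.png

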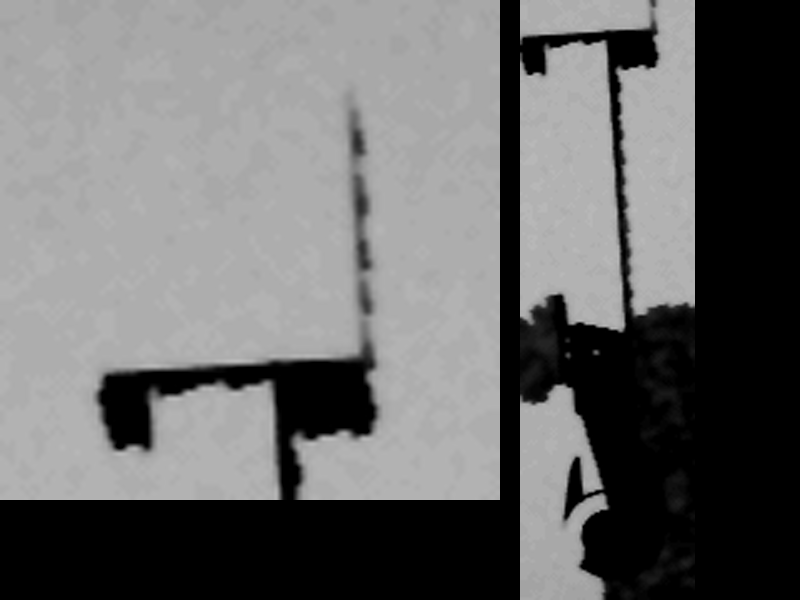

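Enhanced crop: the knuckle's front top edge runs from (220.6,104.6) to (274,102.2) in raw pixels, and the hub's top centre is at (257.5,302.5).

```bash
python3 - <<'E'
from h import *
import pickle
c,tp=pickle.load(open("pics/w6.pkl","rb"))
k1,k2=ray(c,(220.6,104.6),.056),ray(c,(274,102.2),.056); h=ray(c,(257.5,302.5),.044)
k=(k1+k2)/2; v=(h-k)[:2]; a=np.arctan2(v[1],v[0]); e=(k2-k1)[:2]
print("kw",np.linalg.norm(e),"k-h",np.linalg.norm(v),"nom .197","yaw",a,"yaw from edge",np.arctan2(e[1],e[0])-np.pi/2,np.arctan2(e[1],e[0])+np.pi/2)
d=v/np.linalg.norm(v); m=(k+h)[:2]/2
print("balance",m+d*(.0-(.160-.037)/2),k,h)
# bar right edge check (z .042): raw px
for p in ((400,165),(410,300)):
    w=ray(c,np.array(p)/1.5625,.042)[:2]-m; print("bar edge lateral",-d[1]*w[0]+d[0]*w[1])
E
```

```text
kw 0.04409668764184257 k-h 0.19584004920439893 nom .197 yaw -0.2230860679025516 yaw from edge -0.2183408146328909 2.923251838956902
balance [ 0.48116434 -0.23341593] [ 0.44564683 -0.22535835  0.056     ] [ 0.63663383 -0.26868606  0.044     ]
bar edge lateral 0.006861548884136853
bar edge lateral 0.009414037048745234
```

The visible dark edge is partly shadow: it spans 44 mm, against a 52 mm knuckle. The bar columns at the knuckle (230–255 raw) put the centreline at ~242.5, so I'll recompute with that.

```bash
python3 - <<'E'
from h import *
import pickle
c,tp=pickle.load(open("pics/w6.pkl","rb"))
h=ray(c,(257.5,302.5),.044)
for k,z,t in ((ray(c,(242.4,103.6),.056),.056,"knuckle"),(ray(c,(242.5,110),.042),.042,"bar")):
    v=(h-k)[:2]; d=v/np.linalg.norm(v); print(t,np.linalg.norm(v),"yaw",np.arctan2(v[1],v[0]),"bal",h[:2]-d*.160)
    n=np.array([-d[1],d[0]])
    for p in ((400,165),(405,230),(410,300),(372,345)): print("  lat",n@(ray(c,np.array(p)/1.5625,.042)-h)[:2])
E
```

```text
knuckle 0.19587847379457474 yaw -0.20252791262438796 bal [ 0.47990403 -0.23650266]
  lat 0.010837950963570665
  lat 0.0113845525521848
  lat 0.011786765958863818
  lat -0.012961330889658309
bar 0.19031687096706867 yaw -0.19664689472552707 bal [ 0.47971747 -0.23742495]
  lat 0.011974700904179824
  lat 0.012308137493163602
  lat 0.012464653857007828
  lat -0.012441931026114392
```

```bash
python3 - <<'E'
from bench import *
from h import *
import pickle
a=-.202; r=down(a+np.pi/2); p=np.array([.4799,-.2367,0])
move_to(p+[0,0,.25],r)
print(movel(p+[0,0,.185],.12,stop_force=12))
clamp(100); o=get_obs(); print(o["width"],o["grasp_force"],o["tool_pos"],o["tool_rot"])
movel(p+[0,0,.22],.05); hold(.3); o=get_obs(); print(o["width"],o["wrist_force"],o["wrist_torque"],o["tool_pos"])
movel(p+[0,0,.35],.15); hold(.3)
c=get_calibration("wrist"); o=get_obs(); im=get_image("wrist"); pickle.dump((c,o["tool_pos"]),open("pics/w7.pkl","wb"))
cv2.imwrite("pics/w7.png",im[:,:,::-1]); print(o["time_s"],o["tool_pos"],o["wrist_force"],o["wrist_torque"])
g=cv2.cvtColor(im,cv2.COLOR_RGB2GRAY)
g=np.clip((g.astype(float)-60)*255/110,0,255).astype(np.uint8)
cv2.imwrite("pics/w7b.png",cv2.resize(g,(800,600),interpolation=cv2.INTER_CUBIC))
E
```

```text
False
0.2397418611602021 98.56636762619019 [ 0.47996882 -0.23701653  0.185556  ] [ 3.16984770e-01  3.12520550e+00 -1.66081665e-03]
0.2380034670867335 [-0.14068622  0.17330764 -5.52192917] [-0.06336706  0.00875205  0.06064992] [ 0.4797854  -0.23663914  0.21972435]
17.0583 [ 0.47972233 -0.23657066  0.34929563] [-0.09330893  0.44740924 -5.72825673] [ 0.01665388  0.0244761  -0.00572174]
```

View pics/w7b.png

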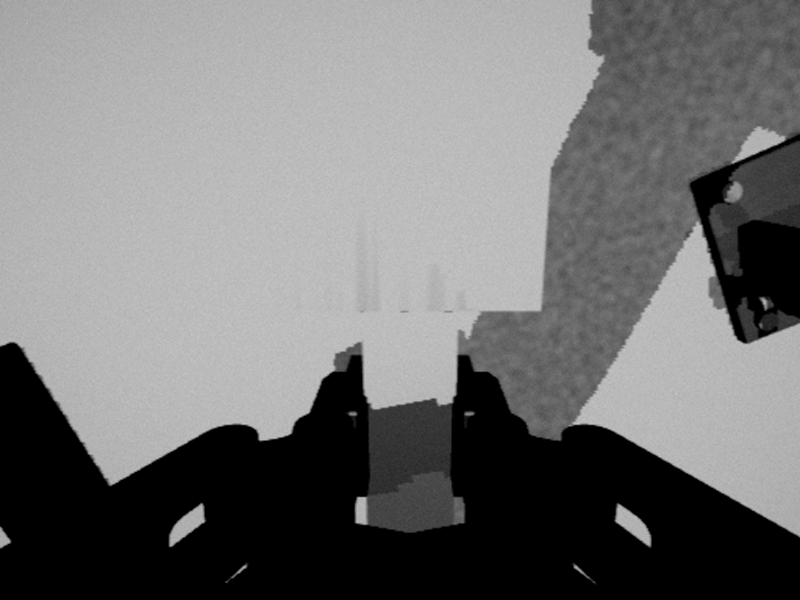

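The arm is in hand and balanced, with a wrist moment of about 0.02 N m. The knuckle's front top edge is at row 311, flat across the image, so the arm is square in the grip.

```bash
python3 - <<'E'
from bench import *
from h import *
import pickle
c,tp=pickle.load(open("pics/w7.pkl","rb")); M=R.from_rotvec(down(-.202+np.pi/2)).as_matrix()
for px in ((405,311),(543,311),(552,170)): print(M.T@(ray(c,np.array(px)/1.5625,tp[2]-.129)-tp))
s=np.array([.5042,.0123,0]); d=np.array([np.cos(.224),np.sin(.224),0]); r=down(.224+np.pi/2)
t=s+.065*d
print(solve_ik(t+[0,0,.293],r),solve_ik(t+[0,0,.35],r))
E
```

```text
[ 0.03651363 -0.0012177   0.129     ]
[0.03651297 0.02637823 0.129     ]
[0.06395028 0.0262037  0.129     ]
[-0.06455982  0.41903364 -0.15190921  0.99985347  0.         -0.28855982] [-0.06455982  0.38338887 -0.05253976  1.13486769  0.         -0.28855982]
```

```bash
python3 - <<'E'
from bench import *
from h import *
s=np.array([.5042,.0123,0]); d=np.array([np.cos(.224),np.sin(.224),0]); r=down(.224+np.pi/2)
t=s+.0645*d
movel(t+[0,0,.35],.12,attitude=r); hold(.3)
movel(t+[0,0,.294],.05,stop_force=15); hold(.8)
o=get_obs(); M=R.from_rotvec(o["tool_rot"]).as_matrix()
print(o["time_s"],o["tool_pos"]-t,"tilt",M[:,2],"yaw",np.arctan2(M[1,1],M[0,1])-np.pi/2,o["wrist_force"],o["wrist_torque"],o["width"])
import pickle
c=get_calibration("wrist"); im=get_image("wrist"); pickle.dump((c,o["tool_pos"]),open("pics/w8.pkl","wb"))
cv2.imwrite("pics/w8.png",im[:,:,::-1])
sc=get_image("scene"); cv2.imwrite("pics/s8.png",sc[:,:,::-1])
g=np.clip((im.astype(float)-30)*255/140,0,255).astype(np.uint8)
q=np.vstack([cv2.resize(g[:,:,::-1],(400,300)),np.zeros((300,400,3),np.uint8)])
z=cv2.resize(sc[120:260,140:326,::-1],(400,300),interpolation=cv2.INTER_CUBIC)
cv2.imwrite("pics/f8.png",np.hstack([np.vstack([cv2.resize(g[:,:,::-1],(400,300)),z])]))
E
```

```text
21.9333 [ 1.10457869e-05 -1.56494331e-05  2.93994234e-01] tilt [ 9.06058246e-06 -1.29981493e-05 -1.00000000e+00] yaw 0.22396341943286524 [ 0.65300412  0.1673022  -5.98477749] [-0.06625852 -0.01368562 -0.00799944] 0.23919421737987467
```

View pics/f8.png

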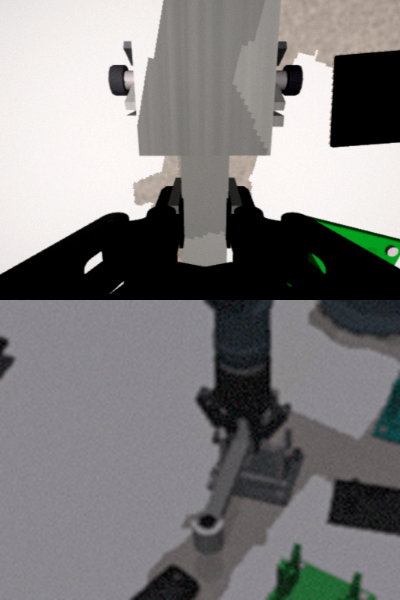

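The knuckle sits square and centred between the rod collars, which are at (119,80) and (290,80) in the final view. It touches nothing and the arm is level.

```bash
python3 -c "
from bench import *
print(close_job())"
```

```text
the job is handed in; nothing more can be done
None
```

The job is handed in at about 22 s: the rod is home in both forks with the jaw shut over it, and the monitor arm is held level and square with its slot about 60 mm above the rod, touching nothing.

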